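# Put the tape rolls away on the pegboard

### The job

Put the four rolls of tape away on the pegboard pegs: on the brass peg the large red roll at the bottom and the small yellow one on top of it, on the black peg the large blue roll at the bottom and the small green one on top of it. Every roll must lie flat, fully down over its peg, and be let go. Leave the key ring on the silver peg, the sunglasses case, the shoe tree and the bottle where they are.

Things in the scene. Friction and masses are not known exactly. Their poses are not given: they have to be found in the camera images.
- red_roll: Large red roll of adhesive tape, a rigid ring lying flat on the shelf: outer diameter 64 mm, 24 mm high (tape width), hole through its cardboard core 28 mm in diameter, about 70 g. Origin: centre of its underside; z is its axis (up). Its yaw has no meaning.
- yellow_roll: Small yellow roll of adhesive tape, a rigid ring lying flat on the shelf: outer diameter 48 mm, 18 mm high (tape width), hole through its cardboard core 28 mm in diameter, about 30 g. Origin: centre of its underside; z is its axis (up). Its yaw has no meaning.
- blue_roll: Large blue roll of adhesive tape, a rigid ring lying flat on the shelf: outer diameter 64 mm, 24 mm high (tape width), hole through its cardboard core 28 mm in diameter, about 70 g. Origin: centre of its underside; z is its axis (up). Its yaw has no meaning.
- green_roll: Small green roll of adhesive tape, a rigid ring lying flat on the shelf: outer diameter 48 mm, 18 mm high (tape width), hole through its cardboard core 28 mm in diameter, about 30 g. Origin: centre of its underside; z is its axis (up). Its yaw has no meaning.
- brass_peg: Brass (gold) upright peg, 12 mm in diameter, fixed to the white panel; foot flange of the same colour, 48 mm across, 3 mm thick, on which the first roll rests. Origin: on the axis at the flange's underside, on the panel's top (18 mm above the shelf); peg top 58 mm above it. z up, x along the panel's narrow side. Panel 110 x 370 mm, three pegs in a row along y, 115 mm apart, order varies.
- black_peg: Black-coated upright peg, 12 mm in diameter, fixed to the white panel; foot flange of the same colour, 48 mm across, 3 mm thick, on which the first roll rests. Origin: on the axis at the flange's underside, on the panel's top (18 mm above the shelf); peg top 58 mm above it. z up, x along the panel's narrow side. On the same panel; the third, silver peg has the key ring round it and is not used.
- key_ring: Steel key ring, 36 mm across and 4 mm thick, lying round the foot of the silver peg, with two keys 50 mm long. Origin: centre of the ring; its keys point to its -x, which is within about 0.4 rad of the panel's -x. To be left alone.
- glasses_case: Red sunglasses case, 165 (x) x 66 (y) x 47 (z) mm, loose on the shelf to one side. Origin: centre of its underside. To be left alone.
- shoe_tree: Wooden shoe tree lying along its x, about 275 x 72 x 48 mm, toe block to +x (reaching 145 mm from the origin), heel block to -x (130 mm), loose on the shelf to one side. Origin: on the underside, between the blocks. To be left alone.
- amber_bottle: Amber glass bottle, 56 mm in diameter, 110 mm high, standing loose beyond the panel. Origin: centre of its underside. To be left alone.

How it is judged:
At the end, for the whole second after the job is handed in: Red then yellow on the brass peg, blue then green on the black peg: each axis within 11.5 mm of its peg, underside 0-7 mm (large) or 22-32 mm (small) above the peg's origin, flat within 0.12 rad, released and at rest (under 20 mm/s, 0.2 rad/s) (horizontal distance between each of red_roll, yellow_roll and brass_peg below 0.0115 m and z of red_roll in the frame of brass_peg between 0 and 0.007 m and angle between each of red_roll, yellow_roll, blue_roll, green_roll's own z axis and vertical below 0.12 rad and linear speed of each of red_roll, yellow_roll, blue_roll, green_roll below 0.02 m/s and angular speed of each of red_roll, yellow_roll, blue_roll, green_roll below 0.2 rad/s and z of yellow_roll in the frame of brass_peg between 0.022 and 0.032 m and horizontal distance between each of blue_roll, green_roll and black_peg below 0.0115 m and z of blue_roll in the frame of black_peg between 0 and 0.007 m and z of green_roll in the frame of black_peg between 0.022 and 0.032 m); the robot touches nothing.
It fails at once if the key ring is moved more than 30 mm from where it was (distance of key_ring from where it was at the start of the episode above 0.03 m).
It fails at once if the sunglasses case is moved more than 30 mm from where it was (distance of glasses_case from where it was at the start of the episode above 0.03 m).
It fails at once if the shoe tree is moved more than 30 mm from where it was (distance of shoe_tree from where it was at the start of the episode above 0.03 m).
It fails at once if the bottle is moved more than 30 mm from where it was (distance of amber_bottle from where it was at the start of the episode above 0.03 m).
It fails at once if the bottle is knocked over (tilted more than 30 degrees) (angle between amber_bottle's own z axis and vertical above 0.52 rad).
It also fails if it takes over 120 s, if anything falls off the work surface, if the arm or the gripper's body presses on something with over 40 N, if the wrist force passes 120 N, or if a joint passes its speed limit or range.

### The arm

A 6-joint arm with a two-finger parallel gripper is mounted at the origin on the work surface. World frame = base frame: x ahead of the robot, y to its left, z up, the work surface at z = 0. Lengths are in m, angles in rad, forces in N, time in s.
With the tool pointing down it reaches from about 0.3 to 0.875 m from the base axis. Payload 6.4 kg.
Tool frame: the origin (TCP) lies midway between the tips of the shut fingers; the grasp point (between the pads) lies 19 mm behind it (bot.grasp_offset is the distance from the TCP to the grasp point, in m); z points along the fingers, y is the line along which they close (so a half turn about z gives the same grasp; the last joint's range is limited). The gripper opens to 88 mm and grips with 3 to 60 N. Pads are 18 mm wide; open, the fingers measure 123 mm over their backs; the gripper's body (75 mm by 187 mm) begins 45 mm behind the grasp point.
Start: joints at [0.91, 0.181, 1.607, -0, 1.354, -0.206], TCP at [0.253, 0.517, 0.239] pointing down, gripper open.
Joint ranges: [-2.99, 2.99], [-0.89, 2.07], [0.3, 2.58], [-1.14, 4.28], [0, 2.63], [-3.12, 3.12]. Speed limits (rad/s): [2.57, 2.57, 3.01, 3.14, 3.14, 3.14].

### API

Orientations are given as a unit quaternion [x, y, z, w].
In Python, from rig import bot gives the robot as it stands. Calls block until the motion is done:
- bot.goto(position, orientation): joint-space move of the TCP to a pose.
- bot.move_straight(position, ori=None, rate=0.15, force_limit=None): straight line of the TCP; ori=None keeps the orientation; rate is the mean speed in m/s. With force_limit (N) it stops when the force on the tool has changed by that much, and returns True; else False.
- bot.goto_joints(angles): joint-space move.
- bot.set_gripper(opening, squeeze=None): finger opening in m; squeeze is the grip in N (None keeps the last); returns when the fingers have stopped.
- bot.pause(seconds).
- bot.solve_ik(position, orientation): joint angles nearest the present ones, or None.
- bot.snapshot(name): name is "scene" or "top" or "wrist"; returns a dict with "color" (480x640x3 uint8, blue, green, red), "fx", "fy", "cx", "cy" (pixels), "R" (3x3) and "t" (3): a world point X has camera coordinates R X + t; the wrist camera has in their place "tool_from_camera" (4x4, takes a point from camera to tool coordinates, whose origin is the TCP and whose axes are the flange's). Camera axes: x right, y down, z forward; pixel columns grow to the right and rows downward; lengths in m; the calibration is good to about 2 mm. A picture is of the moment at which its call begins: read the wrist's pose just before it. There is no depth.
A pose or a line that the arm cannot do raises bot.IKError and nothing moves.
- bot.close_job(): hands the job in; it is judged then, once.
Readings, each from a call of its own:
- bot.get_time(): time.
- bot.get_qpos(): joint angles.
- bot.get_joint_velocities(): joint speeds.
- bot.get_effort(): joint torques, N m.
- bot.get_ee_pos(): TCP position.
- bot.get_ee_rot(): TCP orientation.
- bot.get_force(): force on the tool from outside, world axes, zero at the start.
- bot.get_wrist_torque(): the same for the moment, N m.
- bot.get_grip_width(): finger opening in m.
- bot.get_grasp_force(): force on a finger pad.
Only numpy, scipy, OpenCV 4.12 (cv2) and the standard library are available. Lean on these libraries where they do the work, as an engineer would, in place of code of your own. Each camera call takes 0.05 s, during which the arm holds its last target. There are 200 camera calls.

## Working session

There is one attempt and no reset: what is moved stays moved. The work goes in short steps, each a Python script; the robot and the scene stay as the last script left them, time stands still between calls to the robot, and variables do not carry over. Pictures are saved under pics/ and viewed, at most 14 in all, crops included, and the job is handed in when it is done.

```bash
mkdir -p pics; ls
python3 - <<'E'
from rig import bot
import cv2
for n in("scene","top"):
    s=bot.snapshot(n); cv2.imwrite(f"pics/{n}0.png",s["color"]); print(n,s["fx"],s["cx"],s["cy"],s["R"],s["t"])
print(bot.get_ee_rot(),bot.get_time(),bot.grasp_offset)
E
```

```text
pics
scene 571.89142137848 324.3624643373931 228.78307806897018 [[ 0.81575054  0.57837421 -0.00585921]
 [ 0.32978634 -0.47341158 -0.81677564]
 [-0.47517578  0.66435288 -0.57692567]] [-0.48292184 -0.15457347  1.55516103]
top 602.9403300418126 323.26507864098147 235.28973988392147 [[ 0.01723688 -0.99983512 -0.00571243]
 [-0.99033728 -0.01628629 -0.13772008]
 [ 0.13760433  0.0080311  -0.99045472]] [-0.0144231   0.59156375  1.28392878]
[ 2.25443853e-01  9.74255842e-01 -7.13235326e-04 -3.38490646e-04] 0.1 0.0187
```

View pics/top0.png

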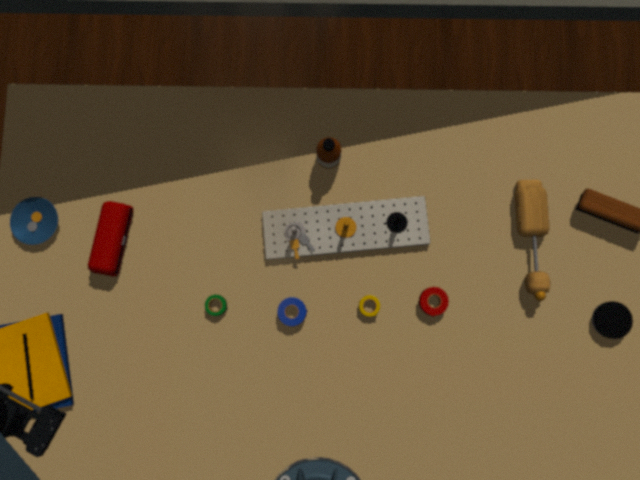

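View pics/scene0.png

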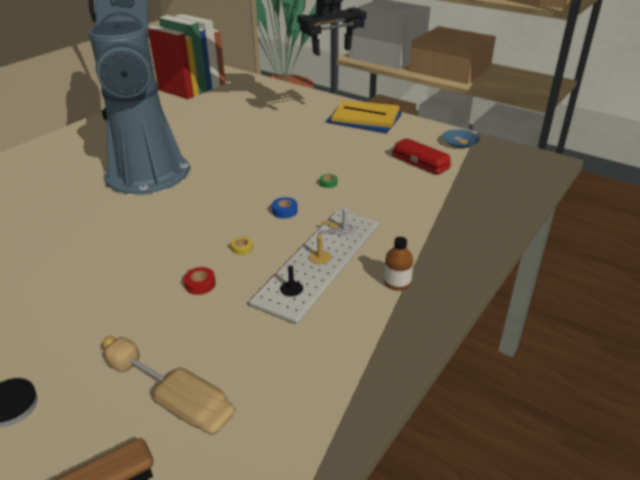

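The top view shows the rolls at green (216,306), blue (292,311), yellow (369,307) and red (433,302). The pegs are silver (293,230) with the keys, brass (346,228) and black (397,222), and the bottle stands at (329,152). Next I'll measure them from both fixed cameras.

```bash
cat > h.py <<'E'
import cv2, numpy as np
from rig import bot
H={'red':((172,8),150,80),'yellow':((22,34),150,80),'blue':((108,128),150,60),'green':((50,85),120,40)}
ROI={'red':(433,302),'yellow':(369,307),'blue':(292,311),'green':(216,306)}
def ray(s,uv,z):
    d=s["R"].T@np.array([(uv[0]-s["cx"])/s["fx"],(uv[1]-s["cy"])/s["fy"],1]); c=-s["R"].T@s["t"]
    return c+d*(z-c[2])/d[2]
def mask(im,name):
    (a,b),S,V=H[name]; h=cv2.cvtColor(im,cv2.COLOR_BGR2HSV); hh=h[...,0]
    k=((hh>=a)|(hh<=b)) if a>b else (hh>=a)&(hh<=b)
    return (k&(h[...,1]>=S)&(h[...,2]>=V)).astype(np.uint8)
def hull(m):
    c=max(cv2.findContours(m,cv2.RETR_EXTERNAL,cv2.CHAIN_APPROX_NONE)[0],key=cv2.contourArea)
    q=cv2.moments(cv2.convexHull(c)); return (q['m10']/q['m00'],q['m01']/q['m00']),cv2.boundingRect(c)
def roll(s,name,uv,r=30,h=.01):
    m=mask(s["color"],name); k=np.zeros_like(m); cv2.circle(k,uv,r,1,-1); return hull(m*k)
E
python3 - <<'E'
from h import *
s=bot.snapshot("top")
for n,uv in ROI.items():
    c,b=roll(s,n,uv,25); z=.012 if n in('red','blue') else .009
    print(n,np.round(c,1),b,ray(s,c,z).round(4), 'size',b[2]/s["fx"]*1.27)
w=bot.snapshot("wrist"); print(w["tool_from_camera"].round(3),w["fx"])
hsv=cv2.cvtColor(s["color"],cv2.COLOR_BGR2HSV)
for n,uv,z in(('brass',(346,228),.021),('black',(397,222),.021),('silver',(293,230),.021),('bottle',(329,160),0)): print(n,ray(s,uv,z).round(3))
for q in([1,0,0,0],[0,1,0,0]):
  for p in([.45,-.1,.2],[.45,.2,.2],[.55,0,.2]): 
    j=bot.solve_ik(p,q); print(q,None if j is None else np.round(j,2))
im=cv2.resize(s["color"][180:280,240:440],None,fx=4,fy=4,interpolation=cv2.INTER_CUBIC); cv2.imwrite("pics/c1.png",im)
E
```

```text
red [433.9 300.8] (420, 287, 29, 29) [ 0.4536 -0.2512  0.012 ] size 0.06108398819074837
yellow [369.3 305.5] (359, 295, 22, 22) [ 0.4409 -0.1087  0.009 ] size 0.046339577248153935
blue [291.8 311.5] (279, 299, 27, 26) [0.4247 0.0623 0.012 ] size 0.0568712993500071
green [215.2 305. ] (205, 295, 21, 21) [0.4361 0.2327 0.009 ] size 0.0442332328277833
[[ 0.    -0.966 -0.257  0.066]
 [ 1.     0.    -0.     0.   ]
 [ 0.    -0.257  0.966 -0.146]
 [ 0.     0.     0.     1.   ]] 372.5083420388697
brass [ 0.612 -0.055  0.021]
black [ 0.627 -0.169  0.021]
silver [0.605 0.064 0.021]
bottle [ 0.773 -0.014  0.   ]
[1, 0, 0, 0] [-0.48 -0.04  1.92 -0.    1.26  1.09]
[1, 0, 0, 0] [ 0.18  0.03  1.85 -0.    1.26  1.75]
[1, 0, 0, 0] [-0.22  0.16  1.71 -0.    1.27  1.35]
[0, 1, 0, 0] [-0.48 -0.04  1.92 -0.    1.26 -2.05]
[0, 1, 0, 0] [ 0.18  0.03  1.85 -0.    1.26 -1.39]
[0, 1, 0, 0] [-0.22  0.16  1.71 -0.    1.27 -1.79]
```

View pics/c1.png

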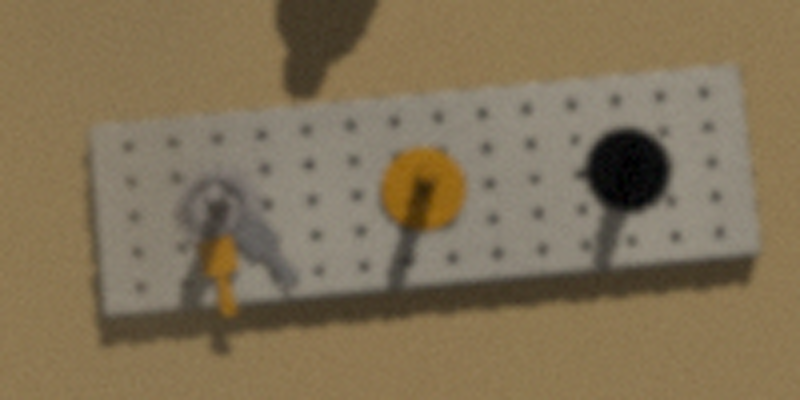

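```bash
cat >> h.py <<'E'
from scipy.spatial.transform import Rotation as Ro
Q=[0,1,0,0]
def wsnap():
    p,q=np.array(bot.get_ee_pos()),bot.get_ee_rot(); w=bot.snapshot("wrist")
    T=np.eye(4); T[:3,:3]=Ro.from_quat(q).as_matrix(); T[:3,3]=p
    M=np.linalg.inv(T@np.array(w["tool_from_camera"])); w["R"],w["t"]=M[:3,:3],M[:3,3]; return w
def proj(s,X):
    c=s["R"]@np.array(X)+s["t"]; return np.array([s["fx"]*c[0]/c[2]+s["cx"],s["fy"]*c[1]/c[2]+s["cy"]])
E
python3 - <<'E'
from h import *
s=bot.snapshot("top")
for n,uv in(('brass',(345.75,227.1)),('black',(397,222.4))): print(n,ray(s,uv,.021).round(4))
bot.goto([.55,-.11,.25],Q)
w=wsnap(); cv2.imwrite("pics/w1.png",w["color"])
for X in([.612,-.055,.021],[.612,-.055,.076],[.627,-.169,.021],[.627,-.169,.076]): print(proj(w,X).round(1))
bot.goto([.40,-.18,.25],Q)
w=wsnap(); cv2.imwrite("pics/w2.png",w["color"])
for n,X in(('red',[.4536,-.2512,.012]),('yellow',[.4409,-.1087,.009])):
    u=proj(w,X); c,b=roll(w,n,tuple(int(v) for v in u),60); print(n,u.round(1),np.round(c,1),b,ray(w,c,X[2]).round(4))
bot.goto([.40,.15,.25],Q)
w=wsnap(); cv2.imwrite("pics/w3.png",w["color"])
for n,X in(('blue',[.4247,.0623,.012]),('green',[.4361,.2327,.009])):
    u=proj(w,X); c,b=roll(w,n,tuple(int(v) for v in u),60); print(n,u.round(1),np.round(c,1),b,ray(w,c,X[2]).round(4))
print(bot.get_time())
E
```

```text
brass [ 0.6138 -0.0542  0.021 ]
black [ 0.6263 -0.1686  0.021 ]
[372.  267.2]
[379.9 286.6]
[265.1 280.4]
[256.4 301.6]
red [255.2 255.8] [256.  258.6] (227, 229, 59, 59) [ 0.4568 -0.2505  0.012 ]
yellow [387.3 243.7] [389.8 245.6] (368, 225, 45, 43) [ 0.4431 -0.106   0.009 ]
blue [238.4 230.7] [238.1 233.4] (207, 205, 62, 58) [0.4277 0.0618 0.012 ]
green [398.4 240.4] [399.5 241.7] (377, 220, 46, 45) [0.4375 0.234  0.009 ]
4.8083
```

View pics/w1.png

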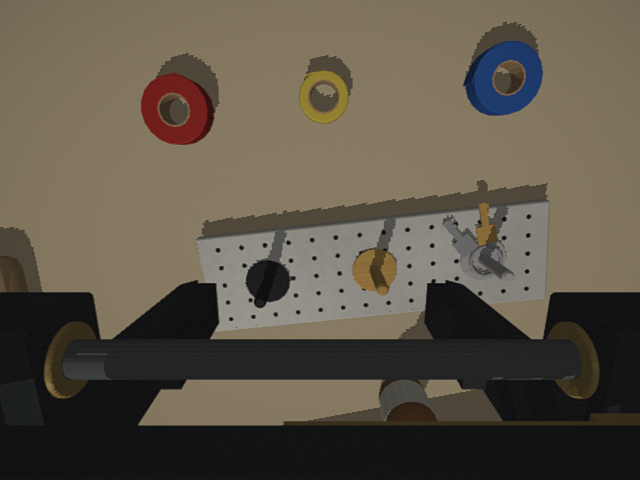

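The wrist view shows the brass flange at about (374,270) with the peg tip at (382,289), and the black flange at about (268,281) with its tip at (260,303). Both are within 3 px of what the top camera predicted. I'll average the two measurements and start with red.

```bash
cat >> h.py <<'E'
P={'red':(.4552,-.2508),'yellow':(.442,-.1073),'blue':(.4262,.062),'green':(.4368,.2333)}
PEG={'brass':np.array([.6138,-.0542]),'black':np.array([.6263,-.1686])}
def pick(n,op):
    x,y=P[n]
    bot.goto([x,y,.12],Q); bot.set_gripper(op)
    print('hit',bot.move_straight([x,y,.004],force_limit=8,rate=.1),bot.get_ee_pos())
    bot.set_gripper(0,squeeze=15); print('width',bot.get_grip_width(),bot.get_grasp_force())
    bot.move_straight([x,y,.16]); print('width',bot.get_grip_width())
def place(peg,z,op):
    x,y=PEG[peg]
    bot.goto([x,y,.16],Q); w=wsnap(); cv2.imwrite(f"pics/hover_{peg}_{int(z*1000)}.png",w["color"])
    bot.move_straight([x,y,.105],rate=.15)
    h=bot.move_straight([x,y,z+.004+.0015],force_limit=8,rate=.08)
    print('place hit',h,bot.get_ee_pos(),bot.get_force())
def release(op):
    p=np.array(bot.get_ee_pos()); bot.set_gripper(op); p[2]=.16; bot.move_straight(p)
E
python3 - <<'E'
from h import *
bot.goto([.55,-.11,.25],Q); w=wsnap()
for n,uv in(('brass',(374.5,270)),('black',(268,281))): print(n,ray(w,uv,.021).round(4))
for n,uv in(('brass',(382,289)),('black',(260,303))): print(n,ray(w,uv,.076).round(4))
pick('red',.084)
w=wsnap(); cv2.imwrite("pics/held.png",w["color"]); print(bot.get_time())
E
```

```text
brass [ 0.6147 -0.0521  0.021 ]
black [ 0.6272 -0.1657  0.021 ]
brass [ 0.614  -0.0528  0.076 ]
black [ 0.6279 -0.1656  0.076 ]
hit False [ 0.45568666 -0.25119675  0.00464359]
width 0.06250133793736538 14.939801838099811
width 0.06233788916454794
10.15
```

View pics/held.png

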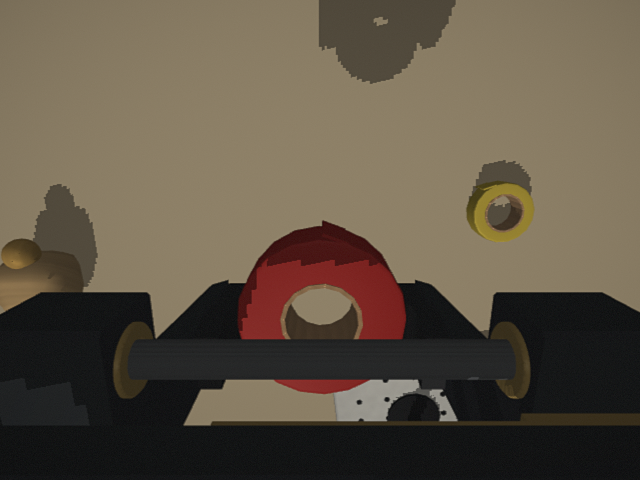

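Red is held level and centred: the hole centre is at about (321,325), and I predicted (320,324). Placing it on brass.

```bash
cat >> h.py <<'E'
PEG={'brass':np.array([.6142,-.0532]),'black':np.array([.6270,-.167])}
E
python3 - <<'E'
from h import *
place('brass',.021,.08); print(bot.get_grip_width(),bot.get_time())
cv2.imwrite("pics/pl.png",np.vstack([bot.snapshot("wrist")["color"][180:440],cv2.imread("pics/hover_brass_21.png")[180:440]]))
E
```

```text
place hit False [ 0.61474054 -0.05333437  0.02707824] [ 0.12412547 -0.53976365 -1.67495606]
0.062223397540604596 12.8417
```

View pics/pl.png

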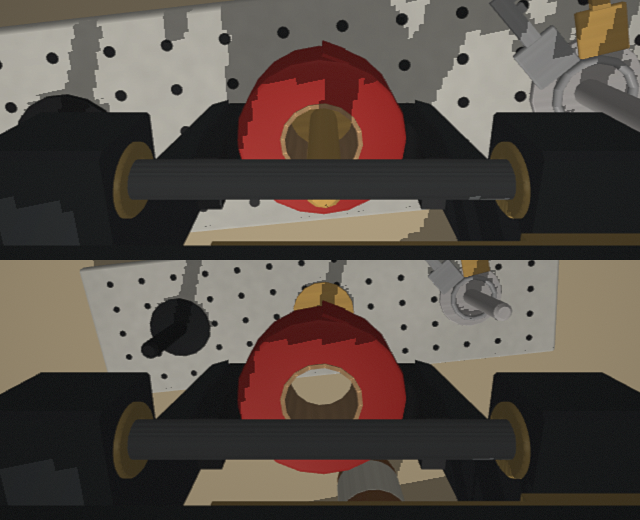

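The brass peg stands in the middle of red's hole, at about (322,140) in the upper half. I'll release it and carry on with blue.

Run:
```python
from h import *
release(.08)
pick('blue',.084)
place('black',.021,.08); print(bot.get_grip_width())
a=bot.snapshot("wrist")["color"]
release(.08)
b=bot.snapshot("wrist")["color"]
cv2.imwrite("pics/pl2.png",np.vstack([a[180:440],b[180:440]])); print(bot.get_time())
```

```text
hit False [0.42668712 0.0619687  0.00446518]
width 0.06400732965752136 15.000270508462563
width 0.06379348463983414
place hit False [ 0.62752721 -0.16723157  0.02708626] [-1.00972888  0.25776613 -0.76349247]
0.06354150129396026
22.9333
```

View pics/pl2.png

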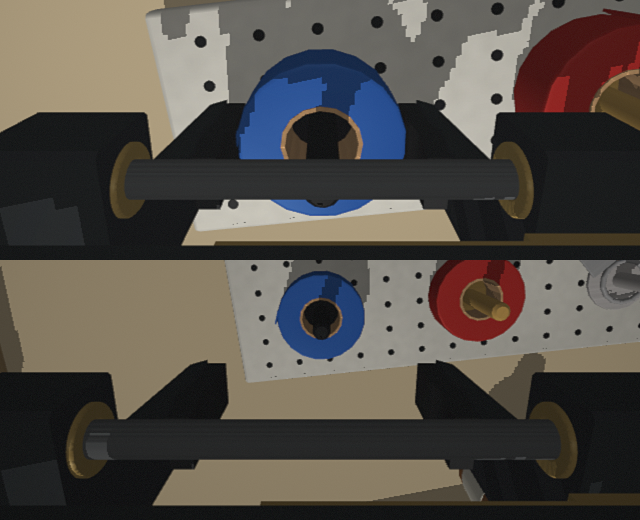

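Blue (321,318 in the lower half) and red (477,300) both lie flat round their pegs. Now the small rolls.

Run:
```python
from h import *
for n,p in(('yellow','brass'),('green','black')):
    pick(n,.072)
    if bot.get_grip_width()<.043: print('missed',n); break
    place(p,.045,0); print(bot.get_grip_width())
    if bot.get_ee_pos()[2]>.056: print('stuck'); break
    release(.066)
bot.move_straight([.50,-.11,.25]); 
a=wsnap()["color"]; cv2.imwrite("pics/end.png",a); print(bot.get_time())
```

```text
hit False [ 0.44251356 -0.10755639  0.00455176]
width 0.04731024706311224 15.00021883752197
width 0.04734803464068486
place hit True [ 0.61273708 -0.05275383  0.04896793] [-0.56687101  0.40454869  5.00476613]
0.047638447782583464
hit False [0.43736268 0.23347603 0.0045909 ]
width 0.04703999315503008 15.000240867957473
width 0.04726556039413265
place hit True [ 0.62561051 -0.16640814  0.04892962] [-1.05361037  1.17180872  4.93795956]
0.047062912593157875
40.55
```

View pics/end.png

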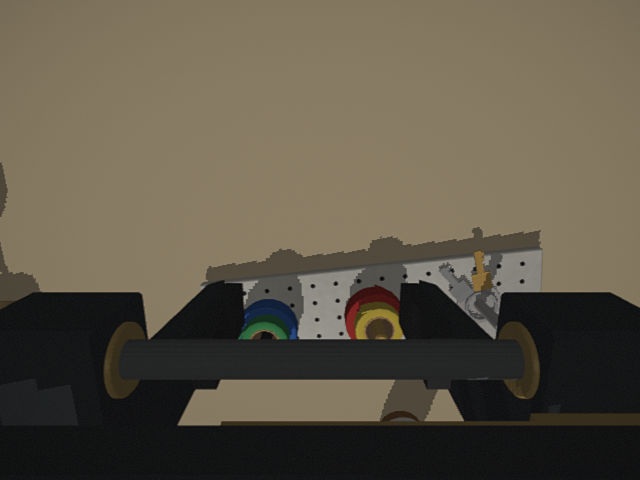

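Both small rolls touched down at the expected height: TCP 49 mm, which puts the underside at about 45 mm. One side view to check before handing in.

Run:
```python
from h import *
bot.goto([.35,.1,.3],Q); bot.pause(.5)
s=bot.snapshot("scene")["color"][190:330,230:430]; t=bot.snapshot("top")["color"][130:270,240:440]
cv2.imwrite("pics/fin.png",cv2.resize(np.hstack([s,t]),None,fx=2,fy=2,interpolation=cv2.INTER_CUBIC))
```

```text
(no output)
```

View pics/fin.png

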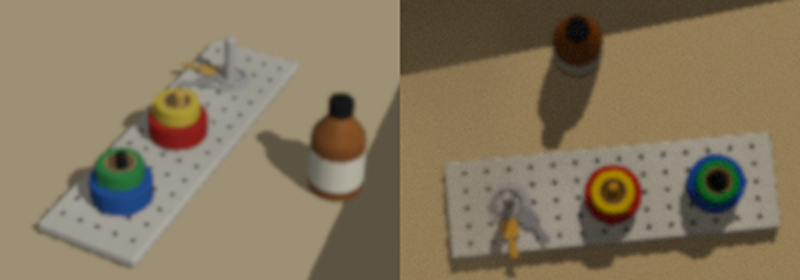

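Both stacks sit flat with the pegs through them: yellow on red at (177,115) and green on blue at (120,180). The key ring and bottle haven't moved.

```bash
python3 -c "
from rig import bot
print(bot.close_job())"
```

```text
the job is handed in; nothing more can be done
None
```

I put all four rolls on their pegs and handed the job in: yellow on red on the brass peg, green on blue on the black peg. The last pictures show both stacks flat and released, but the hand-in call gave no verdict.

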